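# Lights out: clear the remote and sweep the switch bank off

### The job

The grey remote has been left lying across the bare end of the switched socket bank: first put it back in the open upper box, lying flat on its floor, buttons up. Then switch off the row of five toggles in a single finger drag along the bank, beginning at the bare end and not lifting the hand away until all five are fully over. Leave the lone toggle past the gap on, and do not shift or knock over the cup, the candle jar or the two things already in the box.

Things in the scene. Friction and masses are not known exactly. Their poses are not given: they have to be found in the camera images.
- bank: White switched socket bank fixed on the sideboard: 100 (own x) by 380 (own y) by 40 mm high. Origin: centre of its underside. A straight row of six steel toggles runs along y on its top face; flat sockets lie beside them (own x = +24, under 2 mm proud). The end from own y = -190 to -100 mm is bare; the grey remote lies across it at the start.
- row_first (a point): Pivot of toggle 1, on the bank's top face (height 40 mm), at the bank's own x = -30, y = -70 mm; axes as the bank. Toggles 2 to 5 follow every 38 mm towards the bank's own +y.
- row_last (a point): Pivot of toggle 5, the last of the row, at the bank's own x = -30, y = 82 mm, height 40 mm; axes as the bank.
- lone (a point): Pivot of the lone toggle 6, past a wider gap, at the bank's own x = -30, y = 157 mm, height 40 mm. All six toggles are alike: a bat 8 mm thick with a 10 mm ball, ball centre 28 mm from the pivot. On leans 11 deg from upright towards the bank's own -y (ball top 32 mm above the top face); fully off leans 63 deg towards own +y (ball top 18 mm above it).
- stack: Two stacked beech boxes, fixed together and to the sideboard: 240 mm (own x, depth) by 300 mm (own y, width). Origin: centre of the underside; z up. Lower box 134 mm high, door on its own -x side. The upper box stands on 6 mm feet and is an open tray with 8 mm walls, floor 148 mm and rim 200 mm above the sideboard; inside 224 by 284 mm.
- stack_in (a point): Centre of the upper box's inner floor (own (0, 0, 148 mm) of the stack), axes as the stack.
- door (a joint): Frosted acrylic door of the lower box, 280 by 120 mm, with a knob standing out 35 mm; hinged at the stack's own +y side, swinging out to own -x. 0 = shut, larger = opened (rad). An obstacle only.
- remote: Grey remote, 150 mm (own x) by 42 mm (own y) by 18 mm high, the longer of the two remotes; about 120 g. Origin: centre of its underside; z up when its buttons face up. Starts lying flat on the bank's top face across the bare end, its length about across the bank and jutting over the bank's edges.
- dimmer: White light-dimmer remote, 105 (own x) by 34 (own y) by 14 mm, lying lengthwise along the stack's x near one side (+y or -y) of the upper box. Origin: centre of its underside. Bystander.
- stopper: Steel bottle stopper standing head down, 34 mm across, 45 mm high, near the other side of the upper box. Origin: centre of its underside. Bystander.
- cup: White ceramic cup, 68 mm across, 75 mm high, standing on the sideboard beside the bank. Origin: centre of its underside. Bystander.
- candle: Amber glass candle jar, 64 mm across, 85 mm high, standing on the sideboard on the other long side of the bank. Origin: centre of its underside. Bystander.
- tog1 (a joint): Toggle 1 of the row of five: angle in rad, 0 = on, 1.3 = fully off; it turns towards the bank's own +y as it goes off and stays where it is left (friction, under 1.5 N at the ball).
- tog2 (a joint): Toggle 2 of the row of five: angle in rad, 0 = on, 1.3 = fully off; it turns towards the bank's own +y as it goes off and stays where it is left (friction, under 1.5 N at the ball).
- tog3 (a joint): Toggle 3 of the row of five: angle in rad, 0 = on, 1.3 = fully off; it turns towards the bank's own +y as it goes off and stays where it is left (friction, under 1.5 N at the ball).
- tog4 (a joint): Toggle 4 of the row of five: angle in rad, 0 = on, 1.3 = fully off; it turns towards the bank's own +y as it goes off and stays where it is left (friction, under 1.5 N at the ball).
- tog5 (a joint): Toggle 5 of the row of five: angle in rad, 0 = on, 1.3 = fully off; it turns towards the bank's own +y as it goes off and stays where it is left (friction, under 1.5 N at the ball).
- tog6 (a joint): Lone toggle 6, past the gap: angle in rad, 0 = on, 1.3 = fully off; it turns towards the bank's own +y as it goes off and stays where it is left (friction, under 1.5 N at the ball). Must stay on.
Things that resemble listed ones, but are neither listed nor needed, are in the scene too. Leave any yellow look-alike of the remote alone.

How it is judged:
By the outcome, as a careful person would: the job done as asked, in the order asked, and still so for the second after the job is handed in, with the robot touching nothing.
It also fails if it takes over 58 s, if anything falls off the work surface, if the arm or the gripper's body presses on something with over 40 N, if the wrist force passes 120 N, or if a joint passes its speed limit or range.

### The arm

A 6-joint arm with a two-finger parallel gripper is mounted at the origin on the work surface. World frame = base frame: x ahead of the robot, y to its left, z up, the work surface at z = 0. Lengths are in m, angles in rad, forces in N, time in s.
With the tool pointing down it reaches from about 0.375 to 0.9 m from the base axis. Payload 3.1 kg.
Tool frame: the origin (TCP) lies on the centre line of the jaws, within the pads' length; the fingertips stand 8 mm ahead of it and the grasp point (between the pads) lies 11 mm behind it; z points along the fingers, y is the line along which they close (so a half turn about z gives the same grasp; the last joint's range is limited). The gripper opens to 87 mm and grips with 3 to 60 N. Pads are 19 mm wide; open, the fingers measure 117 mm over their backs; the gripper's body (75 mm by 190 mm) begins 51 mm behind the grasp point.
Start: joints at [0.988, 0.527, 1.433, -0, 1.181, -0.178], TCP at [0.246, 0.574, 0.231] pointing down, gripper open.
Joint ranges: [-3.08, 3.08], [-0.75, 2.2], [0.22, 2.44], [-1.43, 4.57], [0, 2.65], [-2.85, 2.85]. Speed limits (rad/s): [2.79, 2.79, 3.14, 3.14, 3.14, 3.14].

### API

Orientations are given as a unit quaternion [w, x, y, z].
In Python, from plant import env, viewer, job gives the robot as it stands.
- The arm moves only by the tool send_rows, never from a script. Its argument "moves" is a list of rows, each a list of 3 entries, a list of its own where there are three numbers: the shift along the tool's x, y, z in units of 15 cm (1.0 is 15 cm), then the turn, a rotation vector about the tool's x, y, z in units of 180 degrees (1.0 is 180 degrees), then the opening in per cent of the stroke, from 0 (shut) to 100 (fully open). In form: [[[tx, ty, tz], [rx, ry, rz], jaw], ...]. A call has 1 to 20 rows; each row is the pose to reach, as a shift and turn from the pose commanded when the call began, along the tool's axes at that moment, turning the shorter way round; what a row does not reach only later rows make up. A row lasts 1/12 s, in which the tool goes at most 41.7 mm and 7.16 degrees, less where a joint would pass 70% of its speed; a pose out of reach is approached as far as the arm can. A call with a number of a shift or a turn outside -1 to 1 is refused whole. A call with a gripper value outside its range is refused whole. The fingers move at their own pace and stop on an object; the grip force is fixed at half the most. Time passes only in rows, so rows that repeat a pose let the fingers close. It gives the time, the measured TCP pose, the force, the opening and the grip force at its end, in the units of the state.
- env.observe(): the state, without advancing time (a new reading comes with each control period).
- viewer.camera(name): name is "side" or "top" or "wrist"; returns the picture (384x512x3 uint8, red, green, blue); there is no depth.
- viewer.calibration(name): a dict with "mtx" (3x3 intrinsics, pixels), "rvec" (rotation vector, rad) and "tvec" (3), from world to camera coordinates, as OpenCV has them. Camera axes: x right, y down, z forward; pixel columns grow to the right and rows downward; lengths in m; the calibration is good to about 2 mm. A picture is of the moment at which its call begins: read the wrist's pose just before it. calibration takes no time and is no camera call; for the wrist camera it gives the pose at the moment of the call.
- job.sign_off(): hands the job in; it is judged then, once.
The state is a dict: "clock": time; "qpos": joint angles; "qd": joint speeds; "joint_efforts": joint torques, N m; "eef_pos": TCP position; "eef_rot": TCP orientation; "ft_force": force on the tool from outside, world axes, zero at the start; "moment": the same for the moment, N m; "opening": finger opening in m; "finger_force": force on a finger pad.
Only numpy, scipy, OpenCV 4.12 (cv2) and the standard library are available. Lean on these libraries where they do the work, as an engineer would, in place of code of your own. Each camera call takes 0.05 s, during which the arm holds its last target. There are 200 camera calls.

## Working session

There is one attempt and no reset: what is moved stays moved. The work goes in short steps, Python scripts to look and compute and a tool call to move; the robot and the scene stay as the last step left them, time stands still between calls to the robot, and variables do not carry over. Pictures are saved under pics/ and viewed, at most 10 in all, crops included, and the job is handed in when it is done.

Besides the shell and the picture viewer there is one more tool, called after "Call:" as name([rows], argument=value, ...), one row to a line, values as JSON. send_rows: Moves the arm, as the interface text tells. Its arguments: {"type":"object","properties":{"moves":{"type":"array"}},"required":["moves"]}

```bash
mkdir -p pics; ls
python3 - <<'E'
from plant import env,viewer,job
import cv2
for n in ["top","side"]:
    im=viewer.camera(n); cv2.imwrite(f"pics/{n}0.png",cv2.resize(im[:,:,::-1],(800,600),interpolation=cv2.INTER_CUBIC))
    c=viewer.calibration(n); print(n,c)
s=env.observe(); print(s)
E
```

```text
pics
top {'mtx': array([[450.02442598,   0.        , 253.30056317],
       [  0.        , 450.02442598, 180.96685303],
       [  0.        ,   0.        ,   1.        ]]), 'rvec': array([ 2.1366713 , -2.11855733,  0.17915725]), 'tvec': array([0.00835305, 0.50836221, 1.50879149])}
side {'mtx': array([[470.555801  ,   0.        , 260.78379144],
       [  0.        , 470.555801  , 188.69303991],
       [  0.        ,   0.        ,   1.        ]]), 'rvec': array([ 2.13692215, -0.84114241,  0.37141293]), 'tvec': array([-0.36231128,  0.29581359,  1.14713624])}
{'clock': 0.1, 'qpos': array([ 9.87494662e-01,  5.28370692e-01,  1.43376903e+00,  1.69999045e-06,
        1.18139261e+00, -1.78522245e-01]), 'qd': array([-0.00139911, -0.00098968, -0.00458006,  0.00053161,  0.00118682,
        0.00018681]), 'joint_efforts': array([-5.54775306e-05, -4.40984774e+01, -1.77150017e+01,  6.34726812e-02,
        5.33790572e-02, -5.49075435e-05]), 'eef_pos': array([0.24576268, 0.57395773, 0.22967265]), 'eef_rot': array([-3.61282814e-04,  2.01011058e-01,  9.79588492e-01, -9.00031426e-04]), 'ft_force': array([ 0.85090987, -0.07839777, -0.2791657 ]), 'moment': array([-0.05668954, -0.07661977, -0.02459043]), 'finger_force': 0.0, 'opening': 0.0872177523597926}
```

View pics/top0.png

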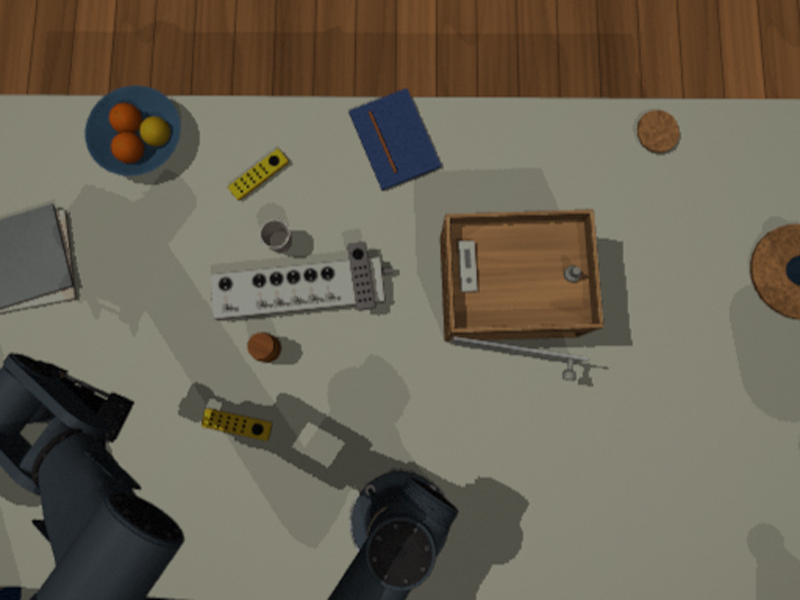

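View pics/side0.png

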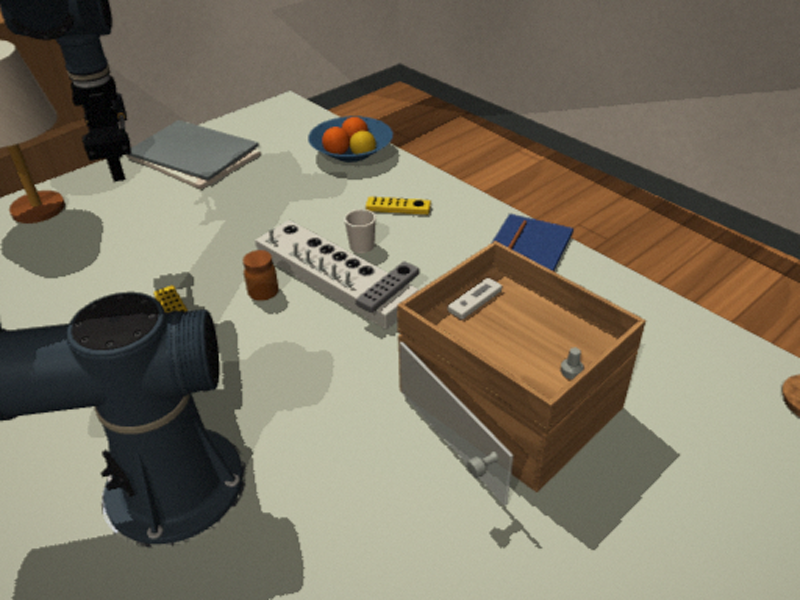

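The top view shows the bank at about (213–383, 250–320), with the remote across its right (-y) end at (361,275). The box is at (445–602, 210–340), the dimmer at (468,265) and the stopper at (574,272). The side view agrees. I'll enlarge a crop.

```bash
cat > h.py <<'E'
from plant import env,viewer,job
import cv2, numpy as np
from scipy.spatial.transform import Rotation as R
def ray(cal,px,z):
    px=np.atleast_2d(px).astype(float); Rm=cv2.Rodrigues(cal["rvec"])[0]; t=np.array(cal["tvec"]).ravel()
    o=-Rm.T@t; d=np.c_[px,np.ones(len(px))]@np.linalg.inv(cal["mtx"]).T@Rm
    return o+d*((z-o[2])/d[:,2])[:,None]
def proj(cal,P): return cv2.projectPoints(np.array(P,float).reshape(-1,3),cal["rvec"],cal["tvec"],cal["mtx"],None)[0][:,0]
def crop(im,x0,y0,w,h,k,f): cv2.imwrite(f,cv2.resize(im[y0:y0+h,x0:x0+w,::-1],None,fx=k,fy=k,interpolation=cv2.INTER_CUBIC))
def tool(p):  # world point -> send_rows shift units from the commanded~measured pose
    s=env.observe(); q=s["eef_rot"]; r=R.from_quat([q[1],q[2],q[3],q[0]])
    return r.inv().apply(np.array(p)-s["eef_pos"])/.15, r
E
python3 - <<'E'
from h import *
im=viewer.camera("top"); crop(im,130,125,265,100,3,"pics/top1.png")
E
```

```text
(no output)
```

View pics/top1.png

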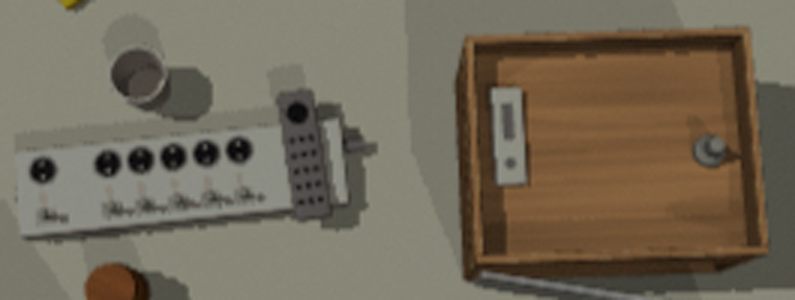

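Run:
```python
from h import *
np.set_printoptions(precision=4,suppress=True)
c=viewer.calibration("top"); f=lambda l,z: ray(c,np.array(l)/3+[130,125],z)[:,:2]
def fit(own,w):
    own=np.array(own,float);a=own-own.mean(0);b=w-w.mean(0)
    th=np.arctan2((a[:,0]*b[:,1]-a[:,1]*b[:,0]).sum(),(a*b).sum()); Rm=np.array([[np.cos(th),-np.sin(th)],[np.sin(th),np.cos(th)]])
    t=w.mean(0)-Rm@own.mean(0); print("yaw",th,"org",t,"\n res",(w-(own@Rm.T+t))*1000); return th,t
print("bank corners");fit([[.05,.19],[-.05,.19],[-.05,-.19],[.05,-.19]],f([(16,153),(22,237),(348,203),(340,120)],.04))
print("sockets");fit([[.024,y] for y in(.157,.082,.044,.006,-.032,-.07)],f([(43,170),(108,163),(141,160),(173,157),(206,153),(239,150)],.04))
print("remote");fit([[.075,.021],[.075,-.021],[-.075,-.021],[-.075,.021]],f([(278,93),(312,90),(330,215),(294,218)],.058))
print("stack rim outer");fit([[.12,.15],[.12,-.15],[-.12,-.15],[-.12,.15]],f([(465,38),(749,28),(767,254),(470,267)],.2))
print("dimmer",f([(491,88),(521,86),(527,184),(498,186)],.162),"stopper",f([(711,150)],.19))
print("cup",f([(139,75)],.075),"candle",f([(113,282)],.085))
q=env.observe()["eef_rot"];print(R.from_quat([*q[1:],q[0]]).as_matrix())
```

```text
bank corners
yaw 0.11260836254441212 org [0.4955 0.2296] 
 res [[-0.5488 -1.4473]
 [ 1.0629 -2.4183]
 [ 0.7635  2.3323]
 [-1.2776  1.5333]]
sockets
yaw 0.11150659435909259 org [0.4973 0.2314] 
 res [[-0.1151  0.119 ]
 [ 0.3534 -0.1456]
 [-0.0463 -0.4188]
 [-0.4534  0.4456]
 [ 0.3272  0.1685]
 [-0.0658 -0.1686]]
remote
yaw 0.14634744783290074 org [0.522  0.0887] 
 res [[-0.5008 -1.169 ]
 [-2.7788  1.2679]
 [ 0.4605  0.3506]
 [ 2.819  -0.4495]]
stack rim outer
yaw 0.04009999843573069 org [ 0.5069 -0.2396] 
 res [[-0.5353 -2.1906]
 [ 0.5318 -0.8222]
 [ 1.9153 -0.0971]
 [-1.9117  3.11  ]]
dimmer [[ 0.5757 -0.1172]
 [ 0.5781 -0.1494]
 [ 0.4716 -0.1547]
 [ 0.4692 -0.124 ]] stopper [[ 0.5045 -0.3436]]
cup [[0.6085 0.2772]] candle [[0.3709 0.295 ]]
[[-0.9192  0.3938 -0.0009]
 [ 0.3938  0.9192 -0.0014]
 [ 0.0003 -0.0017 -1.    ]]
```

Call:
send_rows([
  [[-1, -0.75, 0], [0, 0, -0.173], 70],
  [[-1, -0.75, 0], [0, 0, -0.173], 70],
  [[-1, -0.75, 0], [0, 0, -0.173], 70],
  [[-1, -0.75, 0], [0, 0, -0.173], 70],
  [[-1, -0.75, 0], [0, 0, -0.173], 70],
  [[-1, -0.75, 0], [0, 0, -0.173], 70],
])

```text
clock: 0.65
eef_pos: [0.3416, 0.4076, 0.2302]
eef_rot: [-0.0, -0.068, 0.998, -0.002]
ft_force: [0.5, 0.2, -0.2]
opening: 0.0623
finger_force: 0.0
```

Call:
send_rows([
  [[-0.45, -1, 0], [0, 0, 0], 70],
  [[-0.45, -1, 0], [0, 0, 0], 70],
  [[-0.45, -1, 0], [0, 0, 0], 70],
  [[-0.45, -1, 0], [0, 0, 0], 70],
  [[-0.45, -1, 0], [0, 0, 0], 70],
])

```text
clock: 1.07
eef_pos: [0.4314, 0.2683, 0.2306]
eef_rot: [0.001, -0.066, 0.998, -0.001]
ft_force: [0.5, -0.2, 0.8]
opening: 0.0609
finger_force: 0.0
```

Call:
send_rows([
  [[-0.45, -1, 0], [0, 0, 0], 70],
  [[-0.45, -1, 0], [0, 0, 0], 70],
  [[-0.45, -1, 0], [0, 0, 0], 70],
  [[-0.45, -1, 0], [0, 0, 0], 70],
  [[-0.45, -1, 0], [0, 0, 0], 70],
  [[-0.45, -1, 0], [0, 0, 0], 70],
  [[-0.45, -1, 0], [0, 0, 0], 70],
  [[-0.45, -1, 0], [0, 0, 0], 70],
])

```text
clock: 1.73
eef_pos: [0.5136, 0.135, 0.2303]
eef_rot: [-0.001, -0.07, 0.998, 0.0]
ft_force: [0.3, -0.2, -0.1]
opening: 0.0605
finger_force: 0.0
```

Run:
```python
from h import *
np.set_printoptions(precision=4,suppress=True)
c=viewer.calibration("wrist"); im=viewer.camera("wrist"); crop(im,0,0,512,384,1.5,"pics/w0.png"); print(c)
np.savez("w0.npz",**c)
d,r=tool([.522,.089,.052]);print(d,r.as_matrix(),env.observe())
```

```text
{'mtx': array([[331.1193,   0.    , 251.3981],
       [  0.    , 331.1193, 194.2719],
       [  0.    ,   0.    ,   1.    ]]), 'rvec': array([-1.9411, -2.2316, -0.2938]), 'tvec': array([-0.0622, -0.5411,  0.2535])}
[-0.0133 -0.3128  1.1891] [[-0.9901 -0.1402 -0.0011]
 [-0.1402  0.9901  0.0003]
 [ 0.0011  0.0005 -1.    ]] {'clock': 1.7833, 'qpos': array([ 0.0465,  0.4022,  1.6669,  0.0004,  1.0736, -1.6652]), 'qd': array([ 0.0033, -0.0026, -0.0007, -0.0035, -0.0007, -0.005 ]), 'joint_efforts': array([ -0.4253, -36.308 , -16.1198,  -0.0538,   0.0668,   0.0049]), 'eef_pos': array([0.5136, 0.1351, 0.2304]), 'eef_rot': array([-0.0006, -0.0703,  0.9975,  0.0002]), 'ft_force': array([-0.1093,  0.5698, -0.6182]), 'moment': array([ 0.0935,  0.0198, -0.0045]), 'finger_force': 0.0, 'opening': 0.06086997274336009}
```

View pics/w0.png

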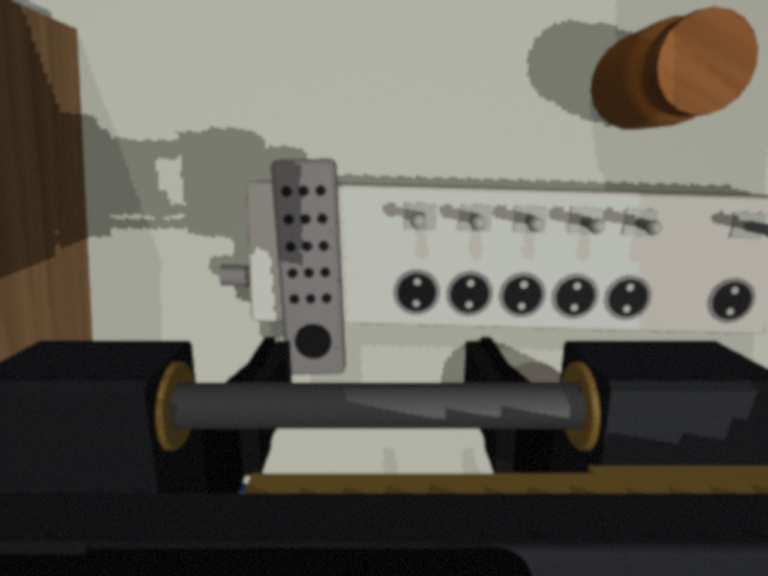

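The wrist view shows the remote's corners at (272,162), (334,160), (345,371) and (292,373). The sockets run from (416,292) to (732,299), and all the toggles are on.

Run:
```python
from h import *
np.set_printoptions(precision=4,suppress=True)
c=dict(np.load("w0.npz"))
P=ray(c,np.array([(272,162),(334,160),(345,371),(292,373)])/1.5,.058);print(P[:,:2],P.mean(0))
S=ray(c,np.array([(416,292),(470,294),(522,295),(576,296),(628,297),(732,299)])/1.5,.04)[:,:2]
th=.1115;Rm=np.array([[np.cos(th),-np.sin(th)],[np.sin(th),np.cos(th)]])
own=np.array([[.024,y] for y in(-.07,-.032,.006,.044,.082,.157)])
print((S-own@Rm.T), np.polyfit(S[:,1],S[:,0],1))
```

```text
[[0.4556 0.0591]
 [0.4489 0.098 ]
 [0.5917 0.1226]
 [0.5984 0.0855]] [0.5236 0.0913 0.058 ]
[[0.5003 0.2324]
 [0.5006 0.2333]
 [0.5004 0.2328]
 [0.5    0.2337]
 [0.4998 0.2332]
 [0.4992 0.2334]] [-0.1174  0.5518]
```

Call:
send_rows([
  [[-0.02, -0.303, 0], [0, 0, -0.007], 70],
  [[-0.02, -0.303, 0.2], [0, 0, -0.007], 70],
  [[-0.02, -0.303, 0.5], [0, 0, -0.007], 70],
  [[-0.02, -0.303, 0.7], [0, 0, -0.007], 70],
  [[-0.02, -0.303, 0.9], [0, 0, -0.007], 70],
  [[-0.02, -0.303, 0.9], [0, 0, -0.007], 70],
  [[-0.02, -0.303, 0.9], [0, 0, -0.007], 70],
  [[-0.02, -0.303, 0.9], [0, 0, -0.007], 70],
])

```text
clock: 2.45
eef_pos: [0.5249, 0.0898, 0.0968]
eef_rot: [0.001, -0.081, 0.997, -0.0]
ft_force: [0.2, -0.7, 0.2]
opening: 0.0606
finger_force: 0.0
```

Run:
```python
from h import *
np.set_printoptions(precision=4,suppress=True)
d,r=tool([.523,.0905,.051]);print(d,r.as_matrix()[:,2],env.observe()["eef_pos"])
c=viewer.calibration("wrist"); im=viewer.camera("wrist"); crop(im,0,0,512,384,1.5,"pics/w1.png")
```

```text
[0.0123 0.0066 0.3055] [ 0.0021 -0.     -1.    ] [0.5249 0.0898 0.0968]
```

View pics/w1.png

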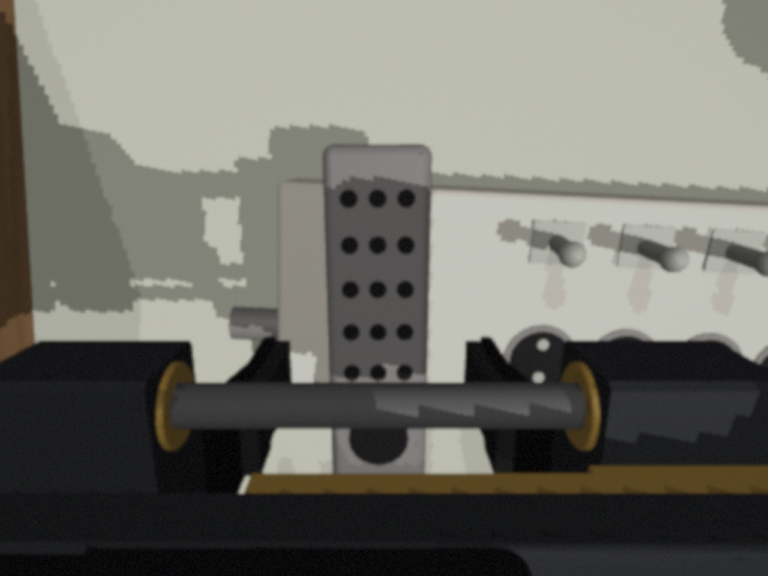

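The remote is centred between the fingers (x≈378) and square to them, so I'll descend, then grip.

Call:
send_rows([
  [[0, 0, 0.1], [0, 0, 0], 70],
  [[0, 0, 0.2], [0, 0, 0], 70],
  [[0, 0, 0.27], [0, 0, 0], 70],
  [[0, 0, 0.3], [0, 0, 0], 70],
  [[0, 0, 0.3], [0, 0, 0], 70],
  [[0, 0, 0.3], [0, 0, 0], 70],
])

```text
clock: 3.0
eef_pos: [0.5247, 0.089, 0.0513]
eef_rot: [0.001, -0.08, 0.997, -0.0]
ft_force: [0.6, -0.1, -0.2]
opening: 0.0607
finger_force: 0.0
```

Call:
send_rows([
  [[0, 0, 0], [0, 0, 0], 25],
  [[0, 0, 0], [0, 0, 0], 25],
  [[0, 0, 0], [0, 0, 0], 25],
  [[0, 0, 0], [0, 0, 0], 25],
  [[0, 0, 0], [0, 0, 0], 25],
  [[0, 0, 0], [0, 0, 0], 25],
  [[0, 0, 0], [0, 0, 0], 25],
  [[0, 0, 0], [0, 0, 0], 25],
  [[0, 0, 0], [0, 0, 0], 25],
])

```text
clock: 3.75
eef_pos: [0.5244, 0.089, 0.0509]
eef_rot: [0.0, -0.08, 0.997, 0.0]
ft_force: [-0.7, 1.2, 5.2]
opening: 0.0418
finger_force: 30.0
```

Call:
send_rows([
  [[0, 0, -0.05], [0, 0, 0], 25],
  [[0, 0, -0.15], [0, 0, 0], 25],
  [[0, 0, -0.3], [0, 0, 0], 25],
  [[0, 0, -0.45], [0, 0, 0], 25],
  [[0, 0, -0.6], [0, 0, 0], 25],
  [[0, 0, -0.75], [0, 0, 0], 25],
  [[0, 0, -0.9], [0, 0, 0], 25],
  [[0, 0, -1], [0, 0, 0], 25],
  [[0, 0, -1], [0, 0, 0], 25],
])

```text
clock: 4.5
eef_pos: [0.5259, 0.0889, 0.2036]
eef_rot: [0.003, -0.08, 0.997, -0.0]
ft_force: [0.9, -0.6, -1.7]
opening: 0.0416
finger_force: 30.0
```

Call:
send_rows([
  [[0, 0, -0.15], [0, 0, 0], 25],
  [[0, 0, -0.3], [0, 0, 0], 25],
  [[0.02, -0.1, -0.45], [0, 0, 0.003], 25],
  [[0.05, -0.25, -0.6], [0, 0, 0.01], 25],
  [[0.09, -0.4, -0.65], [0, 0, 0.015], 25],
  [[0.12, -0.55, -0.65], [0, 0, 0.02], 25],
  [[0.15, -0.7, -0.65], [0, 0, 0.025], 25],
  [[0.18, -0.85, -0.65], [0, 0, 0.03], 25],
  [[0.21, -1, -0.65], [0, 0, 0.038], 25],
])

```text
clock: 5.25
eef_pos: [0.5159, -0.065, 0.2965]
eef_rot: [-0.001, -0.02, 1.0, 0.0]
ft_force: [0.0, -0.9, -1.5]
opening: 0.0417
finger_force: 30.0
```

Call:
send_rows([
  [[0.01, -0.15, 0], [0, 0, 0], 25],
  [[0.02, -0.3, 0], [0, 0, 0], 25],
  [[0.03, -0.45, 0], [0, 0, 0], 25],
  [[0.04, -0.6, 0], [0, 0, 0], 25],
  [[0.05, -0.75, 0], [0, 0, 0], 25],
  [[0.06, -0.88, 0], [0, 0, 0], 25],
  [[0.06, -1, 0], [0, 0, 0], 25],
  [[0.06, -1, 0], [0, 0, 0], 25],
  [[0.06, -1, 0], [0, 0, 0], 25],
])

```text
clock: 6.0
eef_pos: [0.5134, -0.2147, 0.2964]
eef_rot: [-0.001, -0.02, 1.0, 0.001]
ft_force: [-0.4, 0.5, -1.3]
opening: 0.0416
finger_force: 30.0
```

Run:
```python
from h import *
np.set_printoptions(precision=4,suppress=True)
d,r=tool([.507,-.241,.18]);s=env.observe();print(d,r.as_matrix(),s["eef_pos"],s["opening"],s["finger_force"],s["qpos"])
im=viewer.camera("side"); crop(im,180,60,266,200,3,"pics/s1.png")
```

```text
[ 0.0474 -0.1756  0.7754] [[-0.9992 -0.0393 -0.0027]
 [-0.0393  0.9992  0.0023]
 [ 0.0026  0.0024 -1.    ]] [ 0.5134 -0.2147  0.2964] 0.04162917684680406 29.999525249004364 [-0.5971  0.3638  1.5221  0.0004  1.2591 -2.2073]
```

View pics/s1.png

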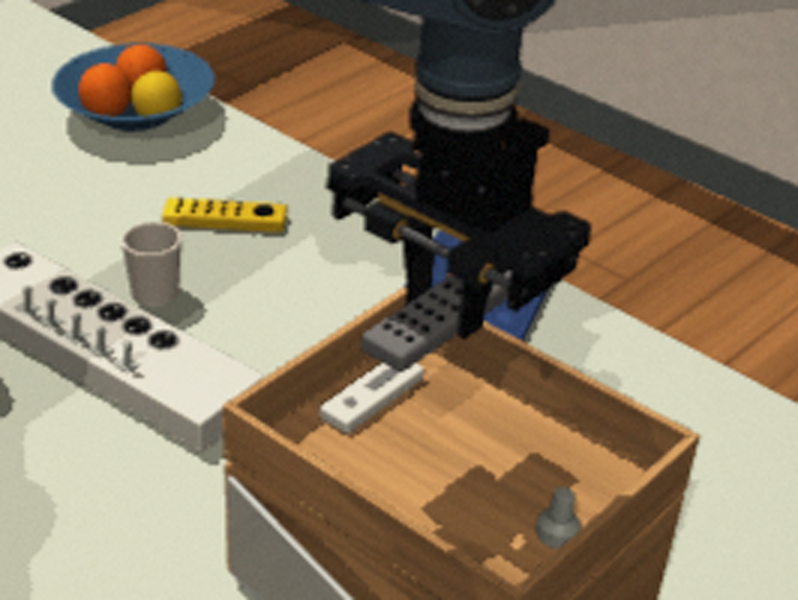

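The remote is held level above the tray, with the dimmer and stopper well clear of it. I'll centre it and lower it.

Call:
send_rows([
  [[0.02, -0.09, 0], [0, 0, 0], 25],
  [[0.045, -0.175, 0], [0, 0, 0], 25],
  [[0.045, -0.175, 0], [0, 0, 0], 25],
  [[0.045, -0.175, 0.15], [0, 0, 0], 25],
  [[0.045, -0.175, 0.3], [0, 0, 0], 25],
  [[0.045, -0.175, 0.45], [0, 0, 0], 25],
  [[0.045, -0.175, 0.6], [0, 0, 0], 25],
  [[0.045, -0.175, 0.7], [0, 0, 0], 25],
  [[0.045, -0.175, 0.8], [0, 0, 0], 25],
  [[0.045, -0.175, 0.85], [0, 0, 0], 25],
  [[0.045, -0.175, 0.88], [0, 0, 0], 25],
  [[0.045, -0.175, 0.88], [0, 0, 0], 25],
])

```text
clock: 7.05
eef_pos: [0.5083, -0.2407, 0.1655]
eef_rot: [-0.0, -0.021, 1.0, 0.0]
ft_force: [0.8, 0.1, -1.3]
opening: 0.0417
finger_force: 30.0
```

Call:
send_rows([
  [[0, 0, 0.01], [0, 0, 0], 25],
  [[0, 0, 0.02], [0, 0, 0], 25],
  [[0, 0, 0.025], [0, 0, 0], 25],
  [[0, 0, 0.03], [0, 0, 0], 25],
  [[0, 0, 0.03], [0, 0, 0], 25],
])

```text
clock: 7.47
eef_pos: [0.5087, -0.241, 0.1619]
eef_rot: [0.0, -0.021, 1.0, -0.0]
ft_force: [-0.2, -0.3, -0.6]
opening: 0.0419
finger_force: 30.0
```

Call:
send_rows([
  [[0, 0, 0.01], [0, 0, 0], 25],
  [[0, 0, 0.015], [0, 0, 0], 25],
  [[0, 0, 0.02], [0, 0, 0], 25],
  [[0, 0, 0.02], [0, 0, 0], 25],
  [[0, 0, 0.02], [0, 0, 0], 25],
])

```text
clock: 7.88
eef_pos: [0.5086, -0.2409, 0.1589]
eef_rot: [0.0, -0.021, 1.0, -0.0]
ft_force: [-1.9, 1.7, 3.6]
opening: 0.0419
finger_force: 30.0
```

Call:
send_rows([
  [[0, 0, 0], [0, 0, 0], 65],
  [[0, 0, 0], [0, 0, 0], 65],
  [[0, 0, 0], [0, 0, 0], 65],
  [[0, 0, 0], [0, 0, 0], 65],
  [[0, 0, 0], [0, 0, 0], 65],
  [[0, 0, -0.05], [0, 0, 0], 65],
  [[0, 0, -0.15], [0, 0, 0], 65],
  [[0, 0, -0.3], [0, 0, 0], 65],
  [[0, 0, -0.5], [0, 0, 0], 65],
  [[0, 0, -0.7], [0, 0, 0], 65],
  [[0, 0, -0.9], [0, 0, 0], 65],
  [[0, 0, -1], [0, 0, 0], 65],
  [[0, 0, -1], [0, 0, 0], 65],
])

```text
clock: 8.97
eef_pos: [0.5106, -0.2423, 0.3136]
eef_rot: [0.004, -0.021, 1.0, -0.003]
ft_force: [-0.2, -0.7, -0.2]
opening: 0.0562
finger_force: 0.0
```

Call:
send_rows([
  [[0, 0.2, 0], [0, 0, 0.04], 30],
  [[0, 0.4, 0], [0, 0, 0.08], 0],
  [[0, 0.6, 0], [0, 0, 0.12], 0],
  [[0, 0.8, 0], [0, 0, 0.16], 0],
  [[0, 1, 0], [0, 0, 0.2], 0],
  [[0, 1, 0], [0, 0, 0.24], 0],
  [[0, 1, 0], [0, 0, 0.28], 0],
  [[0, 1, 0], [0, 0, 0.32], 0],
  [[0, 1, 0], [0, 0, 0.36], 0],
  [[0, 1, 0], [0, 0, 0.4], 0],
  [[0, 1, 0], [0, 0, 0.44], 0],
  [[0, 1, 0], [0, 0, 0.477], 0],
  [[0, 1, 0], [0, 0, 0.477], 0],
  [[0, 1, 0], [0, 0, 0.477], 0],
  [[0, 1, 0], [0, 0, 0.477], 0],
])

```text
clock: 10.22
eef_pos: [0.502, -0.0909, 0.308]
eef_rot: [-0.001, 0.665, 0.747, -0.0]
ft_force: [0.6, -0.9, -0.6]
opening: 0.0005
finger_force: 0.0
```

Run:
```python
from h import *
np.set_printoptions(precision=4,suppress=True)
d,r=tool([.482,.115,.13]);s=env.observe();print(d,r.as_matrix(),s["eef_pos"],s["opening"],s["qpos"])
im=viewer.camera("side"); crop(im,180,60,266,200,3,"pics/s2.png")
```

```text
[1.3783 0.0281 1.1874] [[-0.1159  0.9933 -0.0012]
 [ 0.9933  0.1159  0.0004]
 [ 0.0006 -0.0011 -1.    ]] [ 0.502  -0.0909  0.308 ] 0.0004967834077885197 [-0.3985  0.2822  1.6145 -0.0001  1.2462 -0.5147]
```

View pics/s2.png

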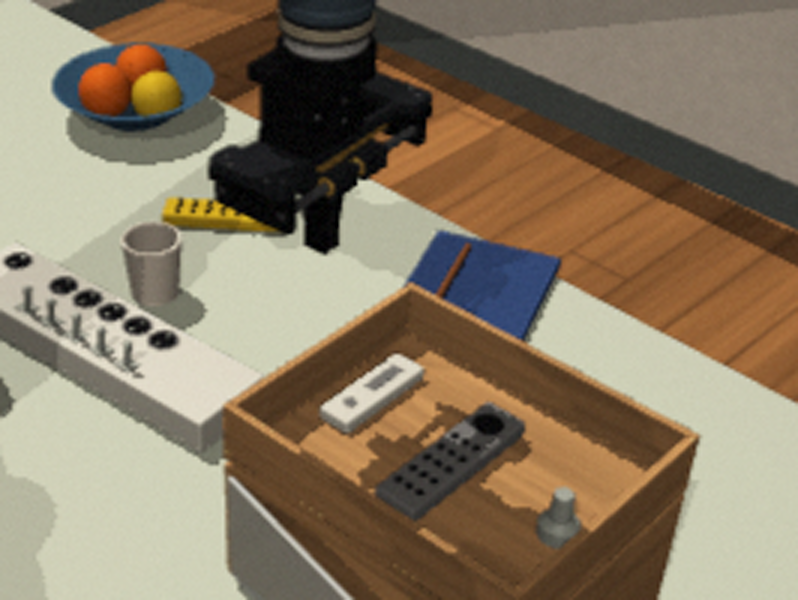

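The remote lies flat in the box, buttons up, with its neighbours untouched. I'll go to the bare end of the bank.

Call:
send_rows([
  [[0.2, 0, 0], [0, 0, 0.0015], 0],
  [[0.4, 0, 0], [0, 0, 0.0015], 0],
  [[0.6, 0.03, 0.1], [0, 0, 0.0015], 0],
  [[0.8, 0.03, 0.3], [0, 0, 0.0015], 0],
  [[1, 0.03, 0.5], [0, 0, 0.0015], 0],
  [[1, 0.03, 0.7], [0, 0, 0.0015], 0],
  [[1, 0.03, 0.8], [0, 0, 0.0015], 0],
  [[1, 0.03, 0.8], [0, 0, 0.0015], 0],
])

```text
clock: 10.93
eef_pos: [0.487, 0.0595, 0.1853]
eef_rot: [-0.003, 0.666, 0.745, -0.002]
ft_force: [-0.4, 0.5, -0.6]
opening: 0.0005
finger_force: 0.0
```

Call:
send_rows([
  [[0.1, 0, 0.1], [0, 0, 0], 0],
  [[0.25, 0, 0.25], [0, 0, 0], 0],
  [[0.35, 0, 0.4], [0, 0, 0], 0],
  [[0.38, 0, 0.5], [0, 0, 0], 0],
  [[0.38, 0, 0.6], [0, 0, 0], 0],
  [[0.38, 0, 0.65], [0, 0, 0], 0],
  [[0.38, 0, 0.65], [0, 0, 0], 0],
  [[0.38, 0, 0.65], [0, 0, 0], 0],
  [[0.38, 0, 0.65], [0, 0, 0], 0],
])

```text
clock: 11.68
eef_pos: [0.4848, 0.1148, 0.0921]
eef_rot: [0.001, 0.668, 0.744, 0.001]
ft_force: [-0.2, -0.8, -0.5]
opening: 0.0004
finger_force: 0.0
```

Run:
```python
from h import *
np.set_printoptions(precision=4,suppress=True)
s=env.observe();d,r=tool([.482,.115,.0655]);print(d,r.as_matrix(),s["eef_pos"],s["qpos"],s["ft_force"])
c=viewer.calibration("wrist"); np.savez("w2.npz",**c);im=viewer.camera("wrist"); crop(im,0,0,512,384,1.5,"pics/w2.png")
```

```text
[ 0.0034 -0.0188  0.1775] [[-0.1082  0.9941  0.0024]
 [ 0.9941  0.1082  0.    ]
 [-0.0002  0.0024 -1.    ]] [0.4848 0.1148 0.0921] [ 0.0078  0.5844  1.8692 -0.      0.6856 -0.1005] [-0.2147 -0.7792 -0.535 ]
```

View pics/w2.png

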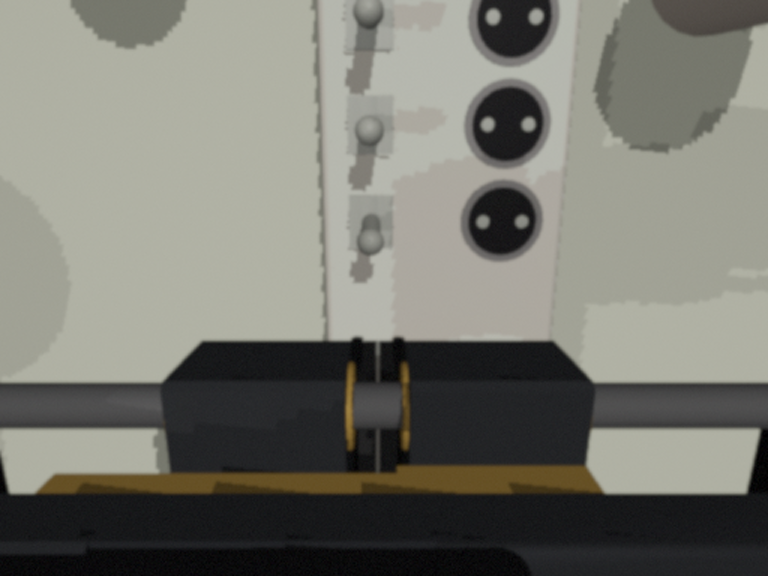

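The wrist view shows toggle 1's ball at (371,241) and the finger seam at x≈378, so I'll shift about 3 mm sideways, lower, and begin the drag.

Call:
send_rows([
  [[0, -0.02, 0.06], [0, 0, 0], 0],
  [[0, -0.02, 0.12], [0, 0, 0], 0],
  [[0, -0.02, 0.17], [0, 0, 0], 0],
  [[0, -0.02, 0.181], [0, 0, 0], 0],
  [[0, -0.02, 0.181], [0, 0, 0], 0],
  [[0, -0.02, 0.181], [0, 0, 0], 0],
  [[0, -0.02, 0.181], [0, 0, 0], 0],
])

```text
clock: 12.32
eef_pos: [0.4809, 0.1148, 0.0641]
eef_rot: [0.0, 0.668, 0.745, 0.0]
ft_force: [0.2, 0.3, -0.0]
opening: 0.0005
finger_force: 0.0
```

Run:
```python
from h import *
s=env.observe();th=.1115
for p in [(-.03,.108)]:
    w=[.499+p[0]*np.cos(th)-p[1]*np.sin(th),.2325+p[0]*np.sin(th)+p[1]*np.cos(th),.065]
    print(w,tool(w)[0],s["eef_pos"],tool(w)[1].as_matrix())
```

```text
[np.float64(0.45716922664915627), np.float64(0.33649128040788007), 0.065] [ 1.48612953  0.00301424 -0.00636268] [0.48094084 0.11484243 0.06405837] [[-1.08652056e-01  9.94079745e-01  4.37612633e-04]
 [ 9.94079840e-01  1.08652071e-01 -1.06946367e-05]
 [-5.81788404e-05  4.33859902e-04 -9.99999904e-01]]
```

Call:
send_rows([
  [[0.05, 0, -0.006], [0, 0, 0], 0],
  [[0.1, 0, -0.006], [0, 0, 0], 0],
  [[0.15, 0, -0.006], [0, 0, 0], 0],
  [[0.2, 0, -0.006], [0, 0, 0], 0],
  [[0.25, 0, -0.006], [0, 0, 0], 0],
  [[0.3, 0, -0.006], [0, 0, 0], 0],
  [[0.35, 0, -0.006], [0, 0, 0], 0],
  [[0.4, 0, -0.006], [0, 0, 0], 0],
  [[0.45, 0, -0.006], [0, 0, 0], 0],
  [[0.5, 0, -0.006], [0, 0, 0], 0],
  [[0.5, 0, -0.006], [0, 0, 0], 0],
])

```text
clock: 13.23
eef_pos: [0.4732, 0.1907, 0.0654]
eef_rot: [0.001, 0.667, 0.745, 0.001]
ft_force: [0.3, 0.7, 4.8]
opening: 0.0007
finger_force: 2.9
```

Call:
send_rows([
  [[0.05, 0, 0.003], [0, 0, 0], 0],
  [[0.1, 0, 0.003], [0, 0, 0], 0],
  [[0.15, 0, 0.003], [0, 0, 0], 0],
  [[0.2, 0, 0.003], [0, 0, 0], 0],
  [[0.25, 0, 0.003], [0, 0, 0], 0],
  [[0.3, 0, 0.003], [0, 0, 0], 0],
  [[0.35, 0, 0.003], [0, 0, 0], 0],
  [[0.4, 0, 0.003], [0, 0, 0], 0],
  [[0.45, 0, 0.003], [0, 0, 0], 0],
  [[0.5, 0, 0.003], [0, 0, 0], 0],
  [[0.5, 0, 0.003], [0, 0, 0], 0],
])

```text
clock: 14.15
eef_pos: [0.4648, 0.2651, 0.0652]
eef_rot: [0.001, 0.667, 0.745, 0.001]
ft_force: [-0.5, -2.3, 8.0]
opening: 0.0002
finger_force: 5.0
```

Run:
```python
from h import *
s=env.observe();print(tool([.4572,.3365,.065])[0],s["eef_pos"],s["ft_force"])
```

```text
[0.47853404 0.00212558 0.00122271] [0.464774   0.26511989 0.0651814 ] [-0.46109562 -2.34690828  7.97687004]
```

Call:
send_rows([
  [[0.05, 0, 0.001], [0, 0, 0], 0],
  [[0.1, 0, 0.001], [0, 0, 0], 0],
  [[0.15, 0, 0.001], [0, 0, 0], 0],
  [[0.2, 0, 0.001], [0, 0, 0], 0],
  [[0.25, 0, 0.001], [0, 0, 0], 0],
  [[0.3, 0, 0.001], [0, 0, 0], 0],
  [[0.35, 0, 0.001], [0, 0, 0], 0],
  [[0.4, 0, 0.001], [0, 0, 0], 0],
  [[0.45, 0, 0.001], [0, 0, 0], 0],
  [[0.49, 0, 0.001], [0, 0, 0], 0],
  [[0.49, 0, 0.001], [0, 0, 0], 0],
  [[0.49, 0, 0.001], [0, 0, 0], 0],
])

```text
clock: 15.15
eef_pos: [0.4567, 0.3382, 0.0651]
eef_rot: [0.0, 0.667, 0.745, 0.001]
ft_force: [-0.2, -2.7, 9.7]
opening: 0.0003
finger_force: 4.7
```

Run:
```python
from h import *
s=env.observe();print(tool([.4572,.3365,.065])[0],s["eef_pos"],s["ft_force"])
im=viewer.camera("side"); crop(im,145,120,160,120,5,"pics/s3.png")
```

```text
[-0.01137936  0.00191826  0.00085883] [0.45672663 0.33816497 0.06512919] [-0.24869543 -2.69091359  9.67676297]
```

View pics/s3.png

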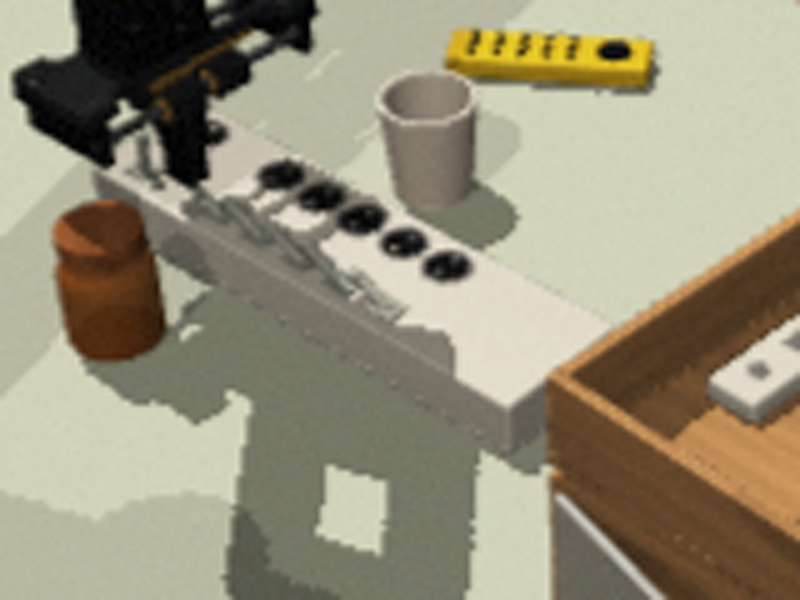

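All five toggles are laid over and the lone one (about (150,160)) still stands. The upward force shows the finger resting on toggle 5 at its stop, so I'll lift straight up.

Call:
send_rows([
  [[0, 0, -0.05], [0, 0, 0], 0],
  [[0, 0, -0.15], [0, 0, 0], 0],
  [[0, 0, -0.3], [0, 0, 0], 0],
  [[0, 0, -0.5], [0, 0, 0], 0],
  [[0, 0, -0.7], [0, 0, 0], 0],
  [[0, 0, -0.9], [0, 0, 0], 0],
  [[0, 0, -1], [0, 0, 0], 0],
  [[0, 0, -1], [0, 0, 0], 0],
  [[0, 0, -1], [0, 0, 0], 0],
])

```text
clock: 15.95
eef_pos: [0.4561, 0.3379, 0.2146]
eef_rot: [-0.0, 0.667, 0.745, 0.001]
ft_force: [-0.6, -0.1, -0.2]
opening: 0.0008
finger_force: 0.0
```

Call:
send_rows([
  [[-0.05, -0.1, -0.2], [0, 0, 0], 0],
  [[-0.1, -0.3, -0.4], [0, 0, 0], 0],
  [[-0.2, -0.4, -0.6], [0, 0, 0], 0],
  [[-0.3, -0.4, -0.7], [0, 0, 0], 0],
  [[-0.3, -0.4, -0.7], [0, 0, 0], 0],
  [[-0.3, -0.4, -0.7], [0, 0, 0], 0],
  [[-0.3, -0.4, -0.7], [0, 0, 0], 0],
])

```text
clock: 16.53
eef_pos: [0.4009, 0.2859, 0.3171]
eef_rot: [-0.001, 0.668, 0.744, -0.002]
ft_force: [0.0, -0.4, 0.8]
opening: 0.0003
finger_force: 0.0
```

Run:
```python
from h import *
im=viewer.camera("side"); crop(im,150,125,200,150,4,"pics/s4.png"); s=env.observe(); print(s["eef_pos"],s["ft_force"])
c=viewer.calibration("side"); th=.1115
for i,y in enumerate([-.07,-.032,.006,.044,.082,.157]):
  for a in (-11,50,63):
    a=np.radians(a); p=(-.03,y+.028*np.sin(a)); q=[.499+p[0]*np.cos(th)-p[1]*np.sin(th),.2325+p[0]*np.sin(th)+p[1]*np.cos(th),.04+.028*np.cos(a)]
    print(i+1,round(np.degrees(a)),((proj(c,q)[0]-[150,125])*4).round())
```

```text
[0.40087926 0.2859621  0.31694026] [-0.39174673 -0.4103314  -0.12894216]
1 -11 [291. 203.]
1 50 [267. 199.]
1 63 [265. 202.]
2 -11 [256. 183.]
2 50 [233. 179.]
2 63 [231. 183.]
3 -11 [222. 164.]
3 50 [200. 161.]
3 63 [197. 164.]
4 -11 [189. 146.]
4 50 [167. 142.]
4 63 [165. 146.]
5 -11 [156. 127.]
5 50 [136. 124.]
5 63 [133. 128.]
6 -11 [95. 93.]
6 50 [75. 91.]
6 63 [74. 94.]
```

View pics/s4.png

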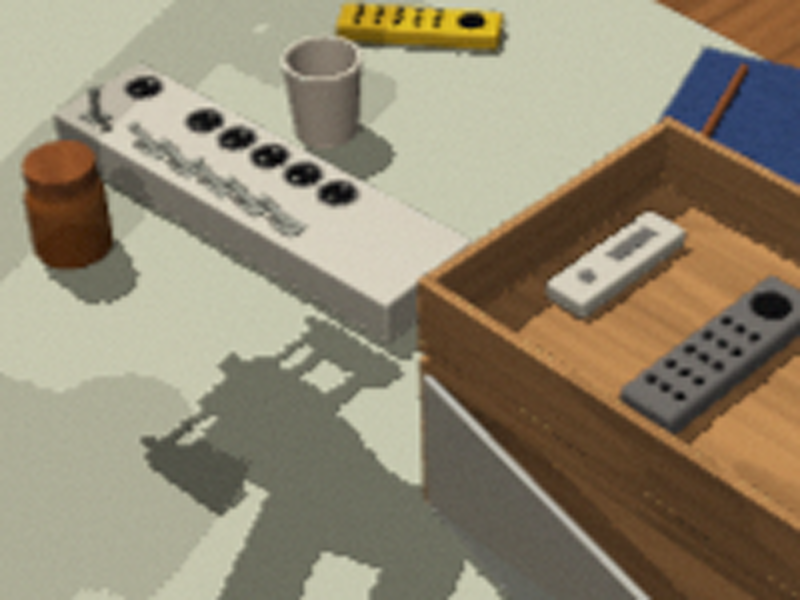

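The last picture shows the five toggles flat over, with balls near the 63° predictions (for example (133,128) for toggle 5). The lone toggle is upright at (95,93), and the cup, jar and box contents are in place.

```bash
python3 -c "
from plant import env,viewer,job
print(job.sign_off())"
```

```text
the job is handed in; nothing more can be done
None
```

The job is handed in: the grey remote lies flat, buttons up, in the upper box; one drag switched off all five toggles; and in the last pictures the lone toggle is still on and the cup, candle jar, dimmer and stopper look unmoved.

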